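Open the dishwasher tablet box with the unmarked child lock

TASK

Slide the wooden lid of the white dishwasher-tablet box all the way open, away from the lever, and let go of it. A child lock worked by the small lever on the box may be holding the lid, and nothing shows which way the lever is locked: try the lid, and if it is held, flip the lever over to its other side and slide the lid open then. Leave the canister and the wooden box beside it where they stand.

Things in the scene. Friction and masses are not known exactly. Their poses are not given: they have to be found in the camera images.
- tablet_box: White plastic box fixed to the worktop, 185 long (its x) x 130 wide (y) x 85 mm high. Origin: on the worktop, under the box, which runs from x = -100 to +85 mm. Its x axis points roughly away from the robot, the way the lid opens; y left, z up. x -100 to -55 is a closed lock housing (top z = 85) with the lever standing out at x = -78, y = 0; the rest is the compartment under the lid.
- lid_grip (a point): Centre of the wooden grip ridge on the lid, which is pinched from above: 14 mm thick along the box's x, 56 mm wide along y, from the lid's face at z = 85 up to z = 120 mm. This point is at z = 105; with the lid shut it is at box x = +15, y = 0. It moves with the lid. Axes as the box's.
- lid (a joint): Sliding lid, m: 0 = shut, 0.09 = fully open; moves along the box's +x (away from the lever) and stays where it is left. Free, it takes about 2 N to slide; held by the child lock, it stops dead after about 3 mm of play.
- catch (a joint): Child-lock lever: steel stem, black ball 20 mm across. Pivots about the box's x axis at box x = -78, y = 0, z = 70 mm; ball centre 55 mm from the pivot. Angle in rad: +0.5 = leaning to the box's +y (left), -0.5 = to -y. Rests at either end; pushed past upright (about 1 N) it falls to the other side. One side locks the lid, the other frees it: which differs by start and cannot be seen.
- canister_1: Green square canister with a knobbed lid, 77 x 77 x 110 mm, standing loose beside the box. Bystander. Origin: centre of its underside.
- wood_box: Small square wooden box, 82 x 86 x 102 mm, standing loose beside the white box. Bystander. Origin: centre of its underside.

How it is judged (in metres and radians):
At the end, for the whole second after the job is handed in: The lid is within 15 mm of fully open (lid joint above 0.075 m of 0.09) and at rest (value of joint lid above 0.075 m and velocity of joint lid between -0.01 and 0.01 m/s); the robot touches nothing.
It fails at once if the canister is shifted by more than 30 mm or tipped (distance of canister_1 from where it was at the start of the episode above 0.03 m or angle between canister_1's own z axis and vertical above 0.3 rad).
It fails at once if the wooden box is shifted by more than 30 mm or tipped (distance of wood_box from where it was at the start of the episode above 0.03 m or angle between wood_box's own z axis and vertical above 0.3 rad).
It also fails if it takes over 58 s, if anything falls off the work surface, if the arm or the gripper's body presses on something with over 40 N, if the wrist force passes 120 N, or if a joint passes its speed limit or range.

ROBOT

A 6-joint arm with a two-finger parallel gripper is mounted at the origin on a cart in front of the work surface, level with it; the furniture and walls round the work are solid. World frame = base frame: x ahead of the robot, y to its left, z up, the work surface at z = 0. Lengths are in m, angles in degrees, forces in N, time in s.
With the tool pointing down it reaches from about 0.35 to 0.875 m from the base axis. Payload 4.2 kg.
Tool frame: the origin (TCP) lies on the front face of the gripper's body, between the roots of the fingers; the fingertips stand finger_overhang ahead of it and the grasp point (between the pads) lies 51 mm ahead of it (finger_overhang is the distance from the TCP to the fingertips, in m); z points along the fingers, y is the line along which they close (so a half turn about z gives the same grasp; the last joint's range is limited). The gripper opens to 87 mm and grips with 3 to 60 N. Pads are 19 mm wide; open, the fingers measure 117 mm over their backs; the gripper's body (75 mm by 190 mm) begins 51 mm behind the grasp point.
Start: joints at [14.817, 22.042, 0.453, 0, -68.411, -14.817], TCP at [0.625, 0, 0.292] pointing down, gripper open.
Joint ranges: [-179.83, 179.83], [-69.29, 118.12], [-61.27, 80.66], [-181.25, 117.63], [-171.15, -9.14], [-177.46, 177.46]. Speed limits (degrees/s): [159.86, 159.86, 180, 180, 180, 180].

INTERFACE

Orientations are given as a 3x3 rotation matrix whose columns are the frame's x, y, z axes.
In Python, from station import sense, capture, camera_model, finish_job, finger_overhang gives the robot as it stands. The module is installed in compiled form; this text tells all that it offers.
- The arm moves only by the tool jog_arm, never from a script. Its argument "rows" is a list that holds one entry, the list of rows, each a list of 4 numbers: the shift along the tool's x, y, z in m, then the turn about the tool's z in rad. A call has 1 to 20 rows; each row shifts and turns the commanded pose from where the row before left it, along the tool's axes as they then stand; what a row does not reach is not made up. A row lasts 1/8 s, in which the tool goes at most 62.5 mm and 10.7 degrees, less where a joint would pass 70% of its speed; a pose out of reach is approached as far as the arm can. A call is refused whole if a number of a shift passes 0.0625 or a number of a turn 0.188, either way. A call with a gripper value outside its range is refused whole. "claw" is the opening, from 0 (shut) to 1 (fully open), set as the call begins (left out, the last holds). The fingers move at their own pace and stop on an object; the grip force is fixed at half the most. Time passes only in rows, so rows that do not move let the fingers close. It gives the time, the measured TCP pose, the force, the opening and the grip force at its end, in the units of the state.
- sense(): the state, without advancing time (a new reading comes with each control period).
- capture(name): name is "scene" or "side" or "wrist"; returns the picture (384x512x3 uint8, red, green, blue); there is no depth.
- camera_model(name): a dict with "fovy" (degrees; the focal length in pixels is half the picture's height over the tangent of half this angle, whatever the lens; pixels are square), "cx", "cy" (the principal point, pixels), "k1" (the pictures are not rectified: a ray, as slopes to the right and down, at radius r is drawn at 1 + k1 r^2 times it, then the intrinsics apply), "eye" and "rotation" of the camera in the world. Camera axes: x right, y down, z forward; pixel columns grow to the right and rows downward; lengths in m; the calibration is good to about 2 mm. A picture is of the moment at which its call begins: read the wrist's pose just before it. camera_model takes no time and is no camera call; for the wrist camera it gives the pose at the moment of the call.
- finish_job(): hands the job in; it is judged then, once.
The state is a dict: "time_s": time; "joints": joint angles; "joint_velocities": joint speeds; "effort": joint torques, N m; "tcp_pos": TCP position; "ee_rot": TCP orientation; "wrist_force": force on the tool from outside, world axes, zero at the start; "moment": the same for the moment, N m; "gripper_width": opening from 0.0 (shut) to 1.0 (fully open); "gripper_force": force on a finger pad.
Only numpy, scipy, OpenCV 4.12 (cv2) and the standard library are available. Lean on these libraries where they do the work, as an engineer would, in place of code of your own. Each camera call takes 0.05 s, during which the arm holds its last target. There are 200 camera calls.

## Working session

There is one attempt and no reset: what is moved stays moved. The work goes in short steps, Python scripts to look and compute and a tool call to move; the robot and the scene stay as the last step left them, time stands still between calls to the robot, and variables do not carry over. Pictures are saved under pics/ and viewed, at most 10 in all, crops included, and the job is handed in when it is done.

Besides the shell and the picture viewer there is one more tool, called after "Call:" by a JSON object that holds its "method" and its "body". jog_arm: Moves the arm, as the interface text tells. Its arguments: {"type":"object","properties":{"rows":{"type":"array"},"claw":{"type":"number"}},"required":["rows"]}

```bash
mkdir -p pics; python3 - <<'E'
from station import *
import cv2
s=sense();print(s['time_s'],s['tcp_pos'],s['ee_rot'],finger_overhang)
for n in("scene","side","wrist"):
    m=camera_model(n);print(n,m);cv2.imwrite(f'pics/{n}0.png',capture(n)[:,:,::-1])
a=[cv2.imread(f'pics/{n}0.png') for n in("scene","side")]
E
```

```text
0.0 [6.24545828e-01 4.77482760e-05 2.91155131e-01] [[-1.78550500e-04 -9.99997673e-01 -2.14975277e-03]
 [-9.99999983e-01  1.78664660e-04 -5.29119614e-05]
 [ 5.32959231e-05  2.14974328e-03 -9.99997688e-01]] 0.0697
scene {'fovy': 42.829237313325756, 'cx': 253.168802411137, 'cy': 190.13902882446504, 'k1': -0.019376901155298464, 'eye': array([0.20570445, 0.72602324, 0.77473986]), 'rotation': array([[-0.89628947, -0.30976884,  0.31734596],
       [-0.44329796,  0.64572854, -0.6217086 ],
       [-0.0123334 , -0.69790968, -0.71607958]])}
side {'fovy': 57.17145153309598, 'cx': 252.96574209023285, 'cy': 191.3379542247909, 'k1': 0.0023320274875191466, 'eye': array([ 0.14412665, -0.43624213,  0.62104762]), 'rotation': array([[ 0.83731152, -0.34925389,  0.42063184],
       [-0.54672529, -0.53620717,  0.64309668],
       [ 0.00094179, -0.76844232, -0.63991837]])}
wrist {'fovy': 69.52691485533794, 'cx': 255.3641084231066, 'cy': 192.75858801042048, 'k1': -0.011674086570404018, 'eye': array([ 0.6253044 , -0.08113461,  0.38295639]), 'rotation': array([[-9.99999514e-01,  3.53238630e-04, -9.20386851e-04],
       [ 6.77083313e-05,  9.56006855e-01,  2.93344318e-01],
       [ 9.83516683e-04,  2.93344113e-01, -9.56006414e-01]])}
```

View pics/scene0.png

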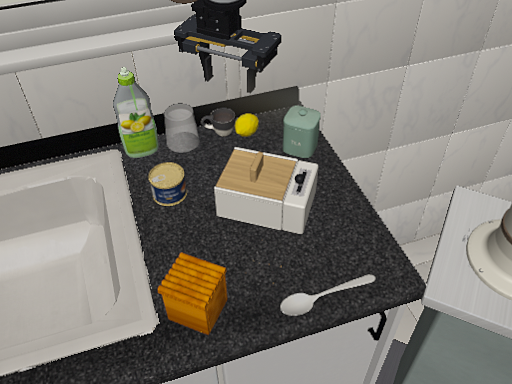

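View pics/wrist0.png

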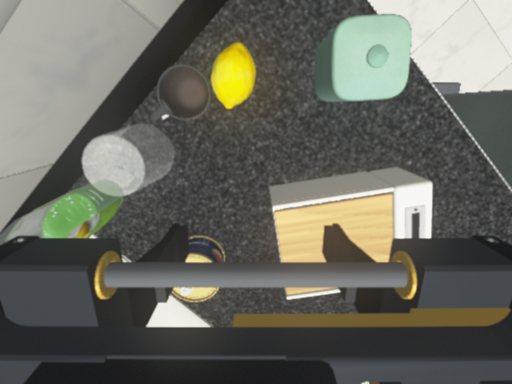

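View pics/side0.png

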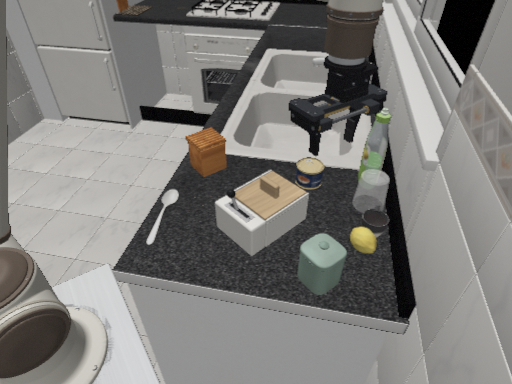

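Scene, side and wrist views show the white box (scene ~(265,190), side ~(262,208)), with the lever end towards the robot. Next I'll enlarge both crops to pick corners.

```bash
python3 - <<'E'
import cv2,numpy as np
a=cv2.imread('pics/scene0.png')[140:240,205:335];b=cv2.imread('pics/side0.png')[165:265,205:335]
m=[cv2.resize(i,None,fx=6,fy=6,interpolation=cv2.INTER_CUBIC) for i in(a,b)]
for n,i,(x0,y0) in zip(("ca","cb"),m,((205,140),(205,165))):
    for k in range(0,130,10): cv2.putText(i,str(x0+k),(k*6,10),0,.35,(0,0,255));cv2.line(i,(k*6,12),(k*6,18),(0,0,255))
    for k in range(10,100,10): cv2.putText(i,str(y0+k),(0,k*6+4),0,.35,(0,0,255));cv2.line(i,(26,k*6),(32,k*6),(0,0,255))
    cv2.imwrite(f'pics/{n}.png',i)
E
```

```text
(no output)
```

View pics/ca.png

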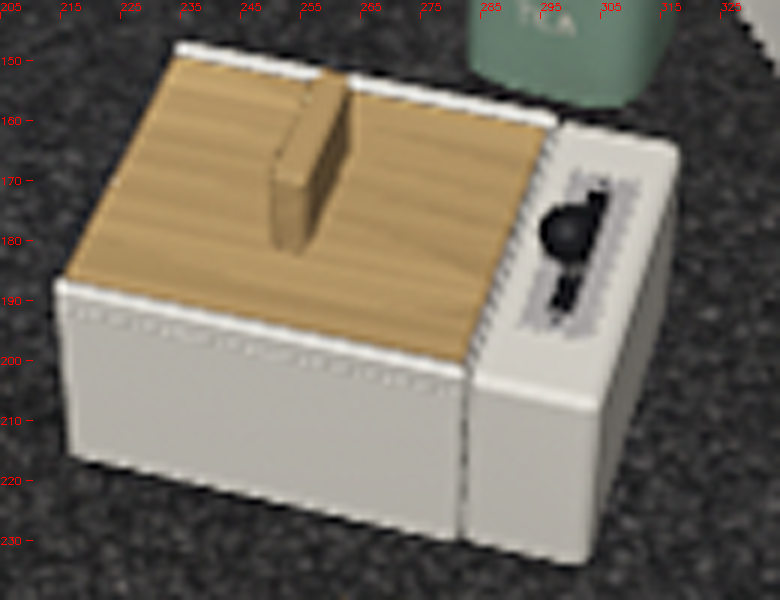

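View pics/cb.png

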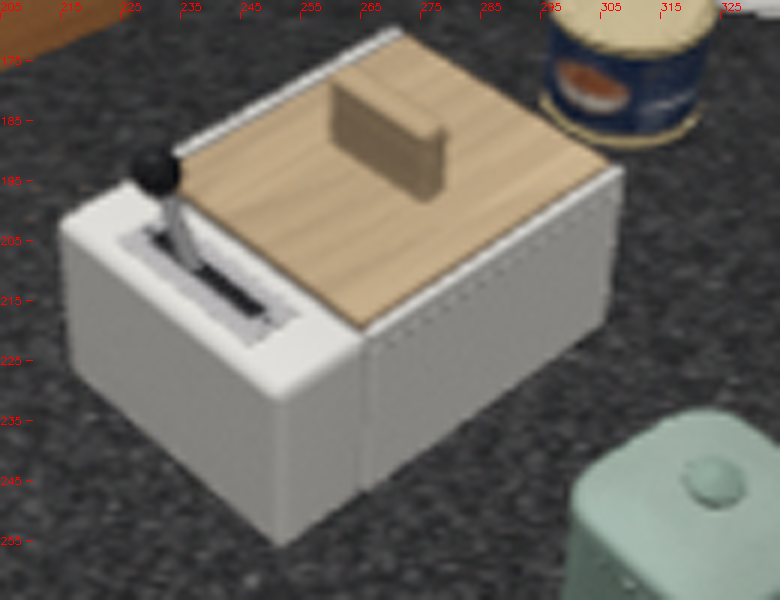

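The crops show the box corners, the grip ridge and the ball (scene (300,179), side (231,194)), which leans to +y. I'll fit the pose from these corners.

```bash
cat > h.py <<'E'
import numpy as np
from station import *
from scipy.optimize import least_squares
def proj(P,m):
    c=(np.atleast_2d(P)-m['eye'])@m['rotation'];s=c[:,:2]/c[:,2:];s=s*(1+m['k1']*(s**2).sum(1,keepdims=True))
    return s*192/np.tan(np.radians(m['fovy']/2))+[m['cx'],m['cy']]
def world(p,B):
    c,s=np.cos(p[2]),np.sin(p[2]);B=np.atleast_2d(B)
    return np.c_[p[0]+c*B[:,0]-s*B[:,1],p[1]+s*B[:,0]+c*B[:,1],B[:,2]]
E
python3 - <<'E'
from h import *
a,b,w,h=-.1,.085,.065,.085
S=[(a,w,h,304.7,207.7),(a,w,0,302.5,234),(a,-w,h,318.2,164.7),(b,w,h,214.7,187.5),(b,w,0,217,216.2),(b,-w,h,235,147.7)]
D=[(a,-w,h,251.3,230.7),(a,-w,0,251.8,256),(a,w,h,215.5,202),(a,w,0,217.3,226.3),(b,-w,h,308.8,193),(b,-w,0,306,218.7),(b,w,h,271.2,169.8)]
S,D=np.array(S),np.array(D);ms,md=camera_model('scene'),camera_model('side')
f=lambda p:np.r_[(proj(world(p,S[:,:3]),ms)-S[:,3:]).ravel(),(proj(world(p,D[:,:3]),md)-D[:,3:]).ravel()]
r=least_squares(f,[.5,.1,0],loss='soft_l1');print(r.x,np.degrees(r.x[2]),f(r.x).round(1))
p=r.x;np.save('p.npy',p)
for t in(.5,-.5):
    B=[-.078,.055*np.sin(t),.07+.055*np.cos(t)];W=world(p,B);print(t,W,proj(W,ms),proj(W,md))
print('grip',world(p,[.015,0,.105]))
print('open grip',world(p,[.105,0,.105]))
s=lambda m,uv,z:(lambda d:m['eye']+d*(z-m['eye'][2])/d[2])(m['rotation']@np.r_[(np.array(uv)-[m['cx'],m['cy']])*np.tan(np.radians(m['fovy']/2))/192,1])
print('can knob',s(md,(323,243),.11),'canned',s(ms,(168,185),0.03),'orange',s(ms,(193,290),.05),'lemon',s(ms,(247,125),.02))
E
```

```text
[0.51168718 0.07623858 0.16083795] 9.215335685446785 [ 0.4 -0.8 -0.1  1.2  0.9 -2.2 -0.9 -0.2 -0.4 -0.5 -0.3 -1.5  0.2  0.
 -0.2  1.1 -1.8 -1.5 -1.2  0.2  0.6 -0.4 -0.1 -0.3 -0.4 -1.2]
0.5 [[0.43047111 0.08977531 0.11826704]] [[299.49860341 178.48426416]] [[231.1587318  193.27780263]]
-0.5 [[0.43891667 0.03771916 0.11826704]] [[305.63113325 160.66359362]] [[246.970927   205.07487709]]
grip [[0.52649358 0.07864076 0.105     ]]
open grip [[0.61533199 0.09305384 0.105     ]]
can knob [ 0.50808745 -0.12664124  0.11      ] canned [0.70794587 0.14490261 0.03      ] orange [0.51382343 0.35769389 0.05      ] lemon [ 0.65372615 -0.12438641  0.02      ]
```

Call:
{"method": "jog_arm", "body": {"rows": [[[-0.02, 0.025, 0.02, 0], [-0.02, 0.025, 0.02, 0], [-0.02, 0.025, 0.02, 0], [-0.0185, 0.023, 0.01, 0], [0, 0, 0, -0.08], [0, 0, 0, -0.081], [0, 0, 0, 0], [0, 0, 0, 0]]], "claw": 0.6}}

```text
time_s: 1.15
tcp_pos: [0.5269, 0.0785, 0.2221]
ee_rot: [[0.159, -0.987, -0.0], [-0.987, -0.159, -0.0], [0.0, 0.0, -1.0]]
wrist_force: [-0.0, 0.3, 0.1]
gripper_width: 0.604
gripper_force: 0.0
```

```bash
cat > d.py <<'E'
from h import *
s=sense();p=np.load('p.npy');R=s['ee_rot']
g=s['tcp_pos']+.051*R[:,2]
for n,B in(('shut',[.015,0,.11]),('ball+',[-.078,.026,.118])): print(n,'tool-axes delta',((world(p,B)[0]-g)@R).round(4))
c,sn=np.cos(p[2]),np.sin(p[2]);d=np.array([[c,sn],[-sn,c]])@(g[:2]-p[:2])
print('grasp pt in box',d.round(4),g[2].round(4),'yaw err',np.degrees(p[2]-np.arctan2(-R[1,1],-R[0,1])).round(2),s['wrist_force'].round(1),s['gripper_width'],s['gripper_force'],s['time_s'])
E
python3 d.py; python3 - <<'E'
from h import *
import cv2
im=capture('side')[:,:,::-1].copy()[100:300,150:400];cv2.imwrite('pics/s1.png',cv2.resize(im,None,fx=3,fy=3))
E
```

```text
shut tool-axes delta [-0.0002  0.0004  0.0611]
ball+ tool-axes delta [-0.0261  0.0934  0.0531]
grasp pt in box [ 0.0154 -0.0002] 0.1711 yaw err 0.07 [-0.   0.3  0.1] 0.6036293659571831 0.0 1.15
```

View pics/s1.png

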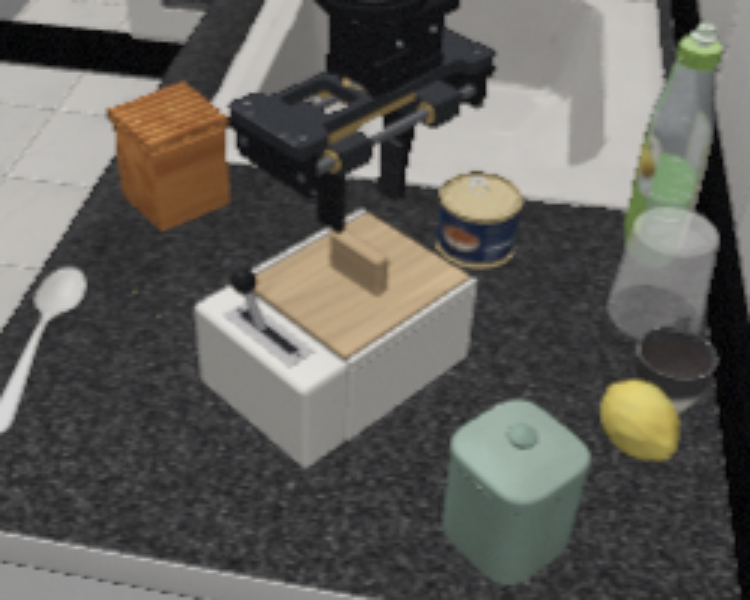

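The gripper stands above the ridge, with one finger (~(330,205)) nearer the lever and the other (~(395,175)) beyond the ridge. I'll descend and close.

Call:
{"method": "jog_arm", "body": {"rows": [[[0, 0, 0.03, 0], [0, 0, 0.02, 0], [0, 0, 0.011, 0], [0, 0, 0, 0]]]}}

```text
time_s: 1.7
tcp_pos: [0.5268, 0.0784, 0.1607]
ee_rot: [[0.16, -0.987, -0.001], [-0.987, -0.16, -0.001], [0.0, 0.001, -1.0]]
wrist_force: [0.6, -0.0, 0.6]
gripper_width: 0.598
gripper_force: 0.0
```

Call:
{"method": "jog_arm", "body": {"rows": [[[0, 0, 0, 0], [0, 0, 0, 0], [0, 0, 0, 0], [0, 0, 0, 0], [0, 0, 0, 0]]], "claw": 0}}

```text
time_s: 2.33
tcp_pos: [0.5269, 0.0785, 0.1614]
ee_rot: [[0.16, -0.987, -0.0], [-0.987, -0.16, -0.0], [0.0, 0.0, -1.0]]
wrist_force: [0.1, 0.5, 0.9]
gripper_width: 0.155
gripper_force: 30.0
```

Call:
{"method": "jog_arm", "body": {"rows": [[[0, -0.002, 0, 0], [0, -0.002, 0, 0], [0, -0.002, 0, 0], [0, -0.001, 0, 0], [0, 0, 0, 0]]]}}

```text
time_s: 2.95
tcp_pos: [0.5342, 0.0797, 0.1614]
ee_rot: [[0.16, -0.987, 0.001], [-0.987, -0.16, 0.0], [0.0, -0.001, -1.0]]
wrist_force: [-1.2, 0.4, 2.7]
gripper_width: 0.158
gripper_force: 30.0
```

```bash
python3 d.py
```

```text
shut tool-axes delta [-0.0002  0.0078  0.0004]
ball+ tool-axes delta [-0.0262  0.1008 -0.0077]
grasp pt in box [ 0.0228 -0.0002] 0.1104 yaw err -0.02 [-1.2  0.4  2.7] 0.15819227312069994 30.00034185592085 2.95
```

The lid moved more than 7 mm under about 1 N, well past the 3 mm of play, so it isn't locked. I'll slide it on.

Call:
{"method": "jog_arm", "body": {"rows": [[[0, -0.01, 0, 0], [0, -0.012, 0, 0], [0, -0.012, 0, 0], [0, -0.012, 0, 0], [0, -0.012, 0, 0], [0, -0.01, 0, 0], [0, -0.006, 0, 0], [0, -0.004, 0, 0], [0, -0.002, 0, 0], [0, 0, 0, 0], [0, 0, 0, 0]]]}}

```text
time_s: 4.32
tcp_pos: [0.6135, 0.0926, 0.1614]
ee_rot: [[0.16, -0.987, 0.002], [-0.987, -0.16, 0.0], [-0.0, -0.002, -1.0]]
wrist_force: [1.6, 0.1, 3.7]
gripper_width: 0.158
gripper_force: 30.0
```

```bash
python3 d.py
```

```text
shut tool-axes delta [-0.0002  0.0882  0.0003]
ball+ tool-axes delta [-0.0262  0.1811 -0.0079]
grasp pt in box [ 1.032e-01 -1.000e-04] 0.1104 yaw err -0.02 [1.6 0.1 3.7] 0.15801101251398791 30.00425134319812 4.325
```

The lid has travelled about 88 mm. I'll open the fingers part-way and lift.

Call:
{"method": "jog_arm", "body": {"rows": [[[0, 0, 0, 0], [0, 0, 0, 0], [0, 0, 0, 0], [0, 0, 0, 0]]], "claw": 0.55}}

```text
time_s: 4.82
tcp_pos: [0.6127, 0.0924, 0.161]
ee_rot: [[0.16, -0.987, -0.001], [-0.987, -0.16, -0.0], [0.0, 0.001, -1.0]]
wrist_force: [-0.1, 0.3, -1.0]
gripper_width: 0.505
gripper_force: 0.0
```

Call:
{"method": "jog_arm", "body": {"rows": [[[0, 0, -0.015, 0], [0, 0, -0.03, 0], [0, 0, -0.04, 0], [0, 0, -0.03, 0], [0, 0, 0, 0], [0, 0, 0, 0]]]}}

```text
time_s: 5.58
tcp_pos: [0.6124, 0.0924, 0.2762]
ee_rot: [[0.16, -0.987, -0.0], [-0.987, -0.16, 0.0], [-0.0, 0.0, -1.0]]
wrist_force: [-0.0, 0.1, -0.5]
gripper_width: 0.549
gripper_force: 0.0
```

```bash
python3 - <<'E'
from h import *
import cv2
im=capture('side')[:,:,::-1].copy()[100:300,150:400];cv2.imwrite('pics/s2.png',cv2.resize(im,None,fx=3,fy=3))
p=np.load('p.npy');m=camera_model('side')
print((proj(world(p,[[.015+q,0,.12] for q in(0,.075,.09)]),m)-[150,100])*3)
E
```

```text
[[358.57718078 242.0105873 ]
 [425.119809   203.37259353]
 [437.70679457 196.06394843]]
```

View pics/s2.png

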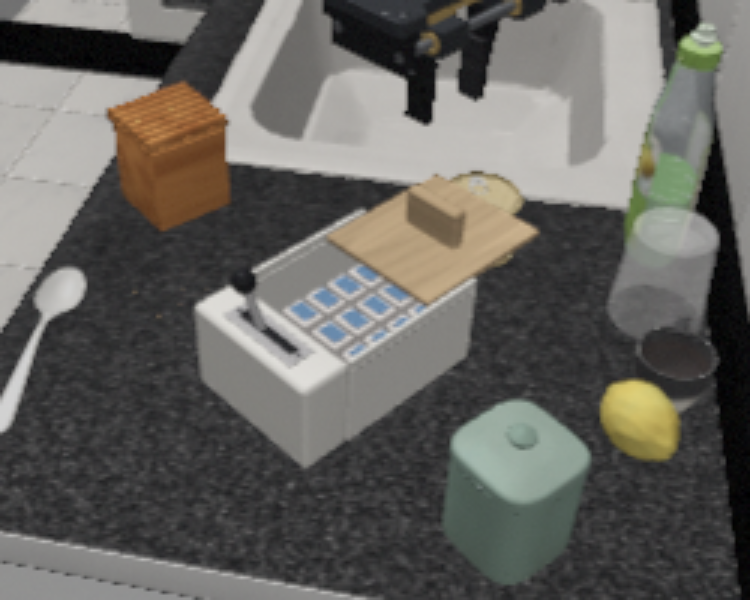

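The lid is open: its ridge top is near (436,196), where the fully open position projects to (438,196). The gripper is clear, and the canister and wooden box haven't moved.

```bash
python3 -c "
from station import *
print(finish_job())"
```

```text
the job is handed in; nothing more can be done
None
```

The lid was not locked, so I left the lever alone; I slid the lid open about 88 of its 90 mm and released it, the arm is clear, the canister and wooden box look unmoved, and the job is handed in (no verdict was returned).

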